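# Free a sample plate from under a spring hold-down finger

### The arm

A 6-joint arm with a two-finger parallel gripper is mounted at the origin on a cart in front of the work surface, level with it; the furniture and walls round the work are solid. World frame = base frame: x ahead of the robot, y to its left, z up, the work surface at z = 0. Lengths are in mm, angles in rad, forces in N, time in s.
With the tool pointing down it reaches from about 275 to 750 mm from the base axis. Payload 10.2 kg.
Tool frame: the origin (TCP) lies at the very end of the fingers, on their centre line; the grasp point (between the pads) lies 19 mm behind it; z points along the fingers, y is the direction in which the jaws open and shut (so a half turn about z gives the same grasp; the last joint's range is limited). The gripper opens to 85 mm and grips with 20 to 120 N. Pads are 22 mm wide; open, the fingers measure 114 mm over their backs; the gripper's body (76 mm by 85 mm) begins 54 mm behind the grasp point. The pads swing forward as they close: fully open they stand 13 mm farther back than shut.
Start: joints at [-0.223, 0.313, 1.498, -0, 1.331, -0.223], TCP at [525.006, -0.013, 210.094] pointing down, gripper open.
Joint ranges: [-2.94, 2.94], [-0.97, 2.17], [0.19, 2.56], [-1.23, 4.37], [0.02, 3.11], [-2.88, 2.88]. Speed limits (rad/s): [2.39, 2.39, 3.01, 3.14, 3.14, 3.14].

### API

Orientations are given as a unit quaternion [w, x, y, z].
In Python, from rig import * gives the robot as it stands. The module is installed in compiled form; this text tells all that it offers.
- The arm moves only by the shell command python3 -m crank 'ROWS' [FORCE]. ROWS is a JSON object of lists of equal length, an entry for each row: "dp": the shift along the world's x, y, z in cm, a list of three; "delta_rot": the turn, a rotation vector about the world's x, y, z in degrees, a list of three; "claw": the closure in counts, from 0 (fully open) to 255 (shut). A call has 1 to 10 rows; each row shifts and turns the commanded pose from where the row before left it; what a row does not reach is not made up. A row lasts 1/10 s, in which the tool goes at most 50 mm and 8.59 degrees, less where a joint would pass 70% of its speed; a pose out of reach is approached as far as the arm can. A call is refused whole if a number of a shift passes 5 or a number of a turn 8.59, either way. A call with a gripper value outside its range is refused whole. The fingers move at their own pace and stop on an object; FORCE is the grip in N (left out, the last holds). Time passes only in rows, so rows that do not move let the fingers close. It gives the time, the measured TCP pose, the force and the opening at its end, in the units of the state.
- sense(): the state, without advancing time (a new reading comes with each control period).
- capture(name): name is "scene" or "side" or "wrist"; returns (picture, depth): 384x512x3 uint8, red, green, blue; 384x512 float32, mm along the optical axis (not along the pixel's ray), 0 where there is no reading.
- camera_model(name): a dict with "fx", "fy", "cx", "cy" (pixels), "dist_coeffs" ([k1, k2, p1, p2, k3] as OpenCV has them; the pictures are not rectified), "cam_to_world" (4x4, takes a point from camera to world coordinates); the wrist camera has in their place "T_tool_cam" (4x4, takes a point from camera to tool coordinates, whose origin is the TCP and whose axes are the flange's). Camera axes: x right, y up, looking along -z (the intrinsics and any distortion apply to the point x, -y, -z); pixel columns grow to the right and rows downward; lengths in mm; the calibration is good to about 2 mm. A picture is of the moment at which its call begins: read the wrist's pose just before it. camera_model takes no time and is no camera call.
- finish_job(): hands the job in, once; it reports no verdict.
Trained networks look in the newest picture that a camera, given by its name, has taken for a name from the list of things; names that differ only in an ending like _2 or _b are one class to them, and where a whole thing is asked for, a point or a joint stands for the part that bears it (a point fixed in the world has none). Each returns a list of dicts, best first, with "p" (0 to 1); they miss things now and then, are a little off and sometimes report something else, mostly with a low value. They report only what shows in the picture. A call takes as long as a camera call. They do not tell look-alikes from the thing itself.
- boxes_of(camera, target): "centre" ([column, row] in pixels, amid what is visible of it).
- masks_of(camera, target): "region" (384x512 bool, what is visible of it) and "centre" ([column, row] in pixels, amid what is visible of it).
- pinpoint(camera, target): "centre" ([column, row] in pixels: a listed point, or the origin of a listed thing).
The state is a dict: "time_s": time; "joints": joint angles; "dq": joint speeds; "tau": joint torques, N m; "eef_pos": TCP position; "ee_rot": TCP orientation; "force": force on the tool from outside, world axes, zero at the start; "wrist_torque": the same for the moment, N m; "grip_width": opening from 0.0 (shut) to 1.0 (fully open).
Only numpy, scipy, OpenCV 4.12 (cv2) and the standard library are available. Lean on these libraries where they do the work, as an engineer would, in place of code of your own. Each camera call takes 0.05 s, during which the arm holds its last target.

### The job

The steel sample plate is clamped on the small grey stage: one end is hooked under two fixed claws and the other is pinned by a spring-loaded hold-down finger. Lift the finger by its black knob until its pin is out of the plate, swing it well aside so that it no longer overlaps the plate and let go of it; then slide the plate out from under the claws, take it out by its rib and lay it gently down flat, rib up, on the floor of the white tray, clear of the slide box that lies there. Do not force the plate against the finger or drop it, leave the finger swung aside, and leave the timer on the bench alone.

Things in the scene. Friction and masses are not known exactly. Their poses are not given: they have to be found in the camera images.
- stage: Fixed grey-painted stage, base 220 (x) x 150 (y) x 12 mm on the bench; origin under its centre, z up. The finger's post stands at its +x end, the claws at its -x end. Two guides, 5 mm high, leave the plate 2 mm of sideways play. To clear the claws the plate must slide 8 mm or more (14 is good) along the stage's +x; once the finger is aside 20 mm is free.
- post (a point): Top centre of the steel post that carries the finger, 78 mm above the bench, at x = +88 mm, y = 0 in the stage's frame; post and hub are up to 30 mm across at the foot. The finger lifts along its axis and swings about it.
- claws (a point): Midway between the tips of the two dark fixed claws (44 mm apart, 29 mm high), at x = -80 mm, y = 0, z = 22 mm in the stage's frame. They overhang the plate's end by about 8 mm, 2 mm above it, and stay fixed.
- knob (a point): Centre of the upright black round knob, 18 mm across, 32 mm high, 48 mm above the bench at the start. It stands on the finger: a bar 16 mm wide, top 32 mm above the bench, the knob 60 mm from the post's axis. Below it a collar 20 mm across presses on the plate and a pin 8 mm across reaches 5 mm into the plate's 16 mm square hole. Its +x points to the post.
- finger_lift (a joint): Lift of the finger along the post in m: 0 resting on the plate (start), at most 0.022; the pin is out of the hole above 0.005, so lift about 0.012. A spring presses it down with 6 to 9 N. Let down beside the plate it rests at -0.002.
- finger_swing (a joint): Swing of the finger about the upright post in rad: 0 over the plate, -1.6 to 1.6; positive anticlockwise from above, which takes the knob to the stage's -y. Either side will do, the one away from the tray has more room; about 1.4 is good, beyond 0.9 is aside. It stays by friction where it is left.
- sample_plate: Loose steel plate, 130 (x) x 64 (y) x 8 mm, about 0.2 kg; origin at the centre of its underside, z up to the rib side. At the start its axes lie along the stage's, its centre at about x = -23 mm in the stage's frame, underside 12 mm above the bench. The hole is at x = +51 mm.
- plate_rib (a point): Centre of the plate's upright grip rib, 21 mm above the plate's underside, with the plate's axes. The rib is 40 mm long (x), 12 mm thick (y, grip it across this) and rises 26 mm from the plate's top.
- tray_white: White open tray, 212 (x) x 312 (y) mm, 59 mm high, stays put; origin under its centre; its y lies fore and aft, +y towards the robot. Floor about 8 mm thick, flat over 150 (x) x 230 (y) mm; walls slope outwards. The slide box lies in the -y half. The plate fits in the +y half, long side along the tray's y, centre at about x = 0, y = +40 mm.
- slide_box: Loose white cardboard slide box, 58 x 80 x 24 mm, lying in the tray near its -y end; origin at the centre of its underside.
- timer: Bystander: white lab timer, 64 x 68 x 18 mm, in front of the centrifuge on the left (y over 0.15 m). On the right a blue water bath, about 0.27 m high, stands at y below -0.48 m, x over 0.4 m: go round it when starting from beside it.
Things that resemble listed ones, but are neither listed nor needed, are in the scene too. Of the things that look like the sample_plate, the larger one is meant.

How it is judged:
By the outcome, as a careful person would: the job done as asked, in the order asked, and still so for the second after the job is handed in, with the robot touching nothing.
It also fails if it takes over 64 s, if anything falls off the work surface, if the arm or the gripper's body presses on something with over 40 N, if the wrist force passes 120 N, or if a joint passes its speed limit or range.

## Working session

There is one attempt and no reset: what is moved stays moved. The work goes in short steps, Python scripts to look and compute and a shell command to move; the robot and the scene stay as the last step left them, time stands still between calls to the robot, and variables do not carry over. Pictures are saved under pics/ and viewed, and the job is handed in when it is done.

```bash
mkdir -p pics; cat > h.py <<'E'
import numpy as np, cv2
from rig import *
from scipy.spatial.transform import Rotation as R
def c2w(name,st=None):
    m=camera_model(name)
    if name=="wrist":
        T=np.eye(4);q=st["ee_rot"];T[:3,:3]=R.from_quat([q[1],q[2],q[3],q[0]]).as_matrix();T[:3,3]=st["eef_pos"]
        return m,T@np.array(m["T_tool_cam"])
    return m,np.array(m["cam_to_world"])
def rays(name,px,st=None):
    m,T=c2w(name,st)
    K=np.array([[m["fx"],0,m["cx"]],[0,m["fy"],m["cy"]],[0,0,1.]])
    u=cv2.undistortPoints(np.array(px,float).reshape(-1,1,2),K,np.array(m["dist_coeffs"],float)).reshape(-1,2)
    d=np.c_[u[:,0],-u[:,1],-np.ones(len(u))]
    return T[:3,3],d@T[:3,:3].T
def atz(name,px,z,st=None):
    o,d=rays(name,px,st); return o+d*((z-o[2])/d[:,2])[:,None]
def atdepth(name,px,depth,st=None):
    o,d=rays(name,px,st); return o+d*np.asarray(depth,float).reshape(-1,1)
def save(n,p,s=1.5): cv2.imwrite("pics/"+n,cv2.resize(p[:,:,::-1],None,fx=s,fy=s,interpolation=cv2.INTER_CUBIC))
E
python3 - <<'E'
from h import *
print(sense())
for c in("scene","side","wrist"):
    p,d=capture(c);save(c+"0.png",p,1.5);np.save(c+"0.npy",d);cv2.imwrite(c+"0raw.png",p[:,:,::-1])
    print(c,c2w(c,sense())[1].round(2).tolist())
    for t in("knob","post","claws","plate_rib","sample_plate","tray_white","slide_box"):
        print(t,[(np.round(r["centre"],1).tolist(),round(r["p"],2)) for r in pinpoint(c,t)[:3]])
E
```

```text
{'time_s': 0.0, 'joints': array([-2.23404845e-01,  3.13490852e-01,  1.49843725e+00,  8.83365727e-06,
        1.33100182e+00, -2.23452345e-01]), 'dq': array([ 1.92168681e-03, -1.34475864e-03,  4.62373000e-04, -7.20306804e-05,
        3.85449016e-04, -3.12617093e-04]), 'tau': array([-5.78409599e-04, -4.12261176e+01, -2.59742296e+01, -3.58453699e-04,
        4.11797926e-03, -1.23038126e-05]), 'eef_pos': array([5.24716563e+02, 5.21193933e-02, 2.09514130e+02]), 'ee_rot': array([-5.68086352e-04,  7.07090573e-01,  7.07122673e-01, -3.52652703e-04]), 'force': array([ 0.10110727,  0.1567087 , -0.06374925]), 'wrist_torque': array([-0.03530533, -0.04375897, -0.0019817 ]), 'grip_width': 0.9997681094512286}
scene [[0.61, 0.33, -0.72, -484.21], [-0.79, 0.27, -0.55, -862.16], [0.01, 0.91, 0.42, 685.78], [0.0, 0.0, 0.0, 1.0]]
knob [([233.8, 202.4], 0.45)]
post [([242.2, 187.1], 0.75)]
claws [([210.8, 224.0], 0.91)]
plate_rib [([222.1, 211.5], 0.84), ([230.6, 160.9], 0.55)]
sample_plate [([224.3, 219.0], 0.85), ([230.6, 165.3], 0.67)]
tray_white [([310.9, 254.3], 0.84)]
slide_box [([321.2, 235.3], 0.93)]
side [[0.66, -0.5, 0.56, 1278.57], [0.75, 0.43, -0.5, -637.31], [0.01, 0.75, 0.66, 897.29], [0.0, 0.0, 0.0, 1.0]]
knob [([236.8, 190.8], 0.5)]
post [([256.5, 192.7], 0.84)]
claws [([217.4, 181.2], 0.68)]
plate_rib [([230.1, 184.0], 0.58), ([356.3, 205.2], 0.58), ([257.7, 191.2], 0.37)]
sample_plate [([227.6, 190.8], 0.8), ([351.7, 211.2], 0.52)]
tray_white [([168.2, 235.8], 0.68)]
slide_box [([183.1, 249.8], 0.57)]
wrist [[1.0, 0.0, 0.0, 525.92], [-0.0, 0.95, 0.3, 77.9], [0.0, -0.3, 0.95, 374.19], [0.0, 0.0, 0.0, 1.0]]
knob [([243.3, 204.0], 0.61)]
post [([305.7, 207.7], 0.9)]
claws [([153.4, 209.5], 0.91)]
plate_rib [([202.1, 208.5], 0.56)]
sample_plate [([203.5, 200.0], 0.78)]
tray_white []
slide_box []
```

View pictures.

View pics/scene0.png

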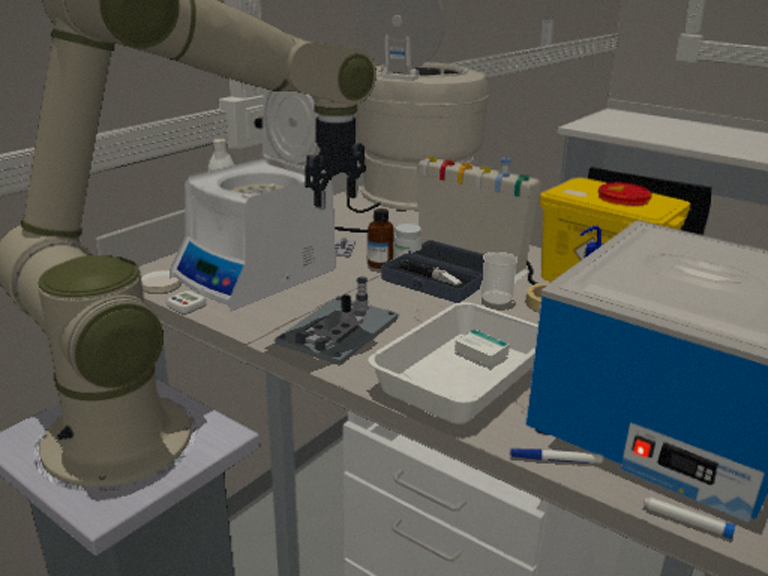

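View pics/side0.png

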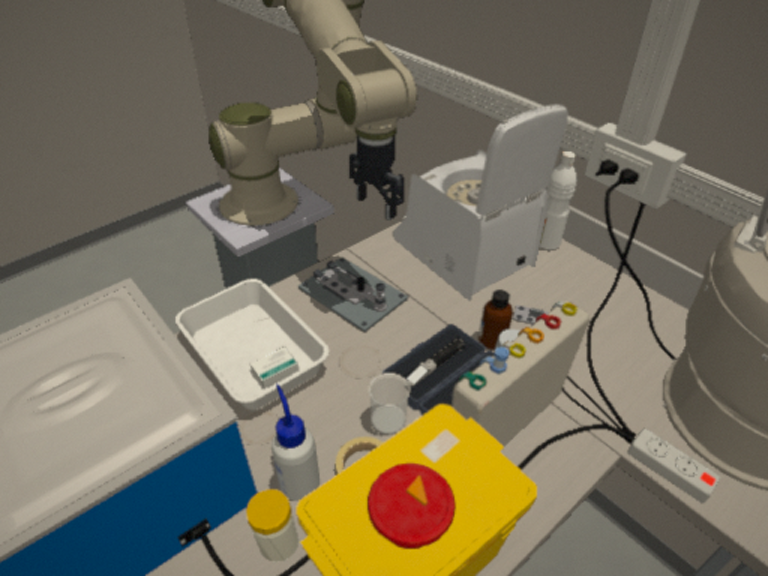

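View pics/wrist0.png

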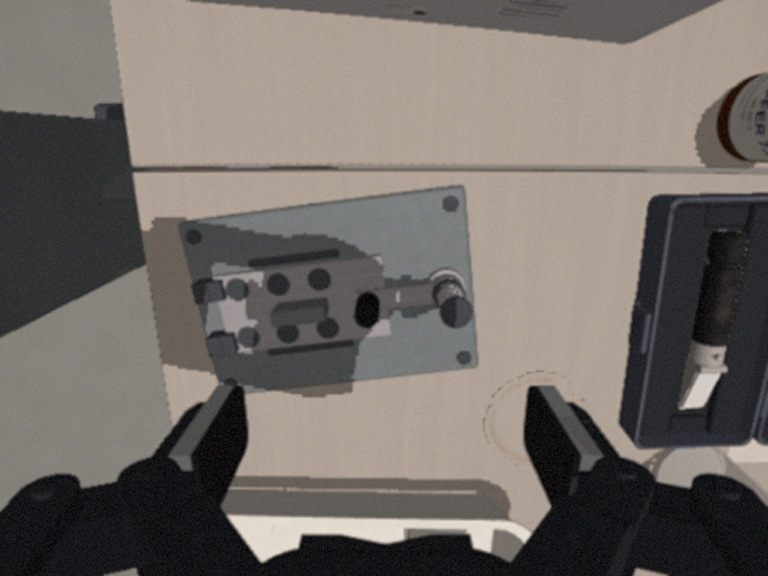

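```bash
python3 - <<'E'
from h import *
st=sense()
P={"scene":dict(knob=(233.8,202.4),post=(242.2,187.1),claws=(210.8,224),rib=(222.1,211.5),tray=(310.9,254.3),box=(321.2,235.3)),
"side":dict(knob=(236.8,190.8),post=(256.5,192.7),claws=(217.4,181.2),rib=(230.1,184),tray=(168.2,235.8),box=(183.1,249.8)),
"wrist":dict(knob=(243.3,204),post=(305.7,207.7),claws=(153.4,209.5),rib=(202.1,208.5))}
Z=dict(knob=48,post=78,claws=22,rib=33,tray=0,box=8)
for c in P:
  for k,v in P[c].items(): print(c,k,atz(c,[v],Z[k],st)[0].round(1))
E
```

```text
scene knob [515.2 -41.7  48. ]
scene post [564.4 -34.   78. ]
scene claws [408.8 -45.3  22. ]
scene rib [470.9 -34.   33. ]
scene tray [ 480.3 -331.2    0. ]
scene box [ 571.4 -308.6    8. ]
side knob [511.3 -47.1  48. ]
side post [587.6 -24.6  78. ]
side claws [401.2 -49.6  22. ]
side rib [453.8 -31.9  33. ]
side tray [ 495.8 -316.3    0. ]
side box [ 581.5 -314.3    8. ]
wrist knob [511.4 -31.4  48. ]
wrist post [573.7 -25.2  78. ]
wrist claws [404.9 -46.8  22. ]
wrist rib [464.1 -41.7  33. ]
```

```bash
python3 - <<'E'
import cv2
p=cv2.imread("wrist0raw.png")[110:280,100:335]
cv2.imwrite("pics/wcrop.png",cv2.resize(p,None,fx=3.4,fy=3.4,interpolation=cv2.INTER_CUBIC))
E
```

```text
(no output)
```

View pics/wcrop.png

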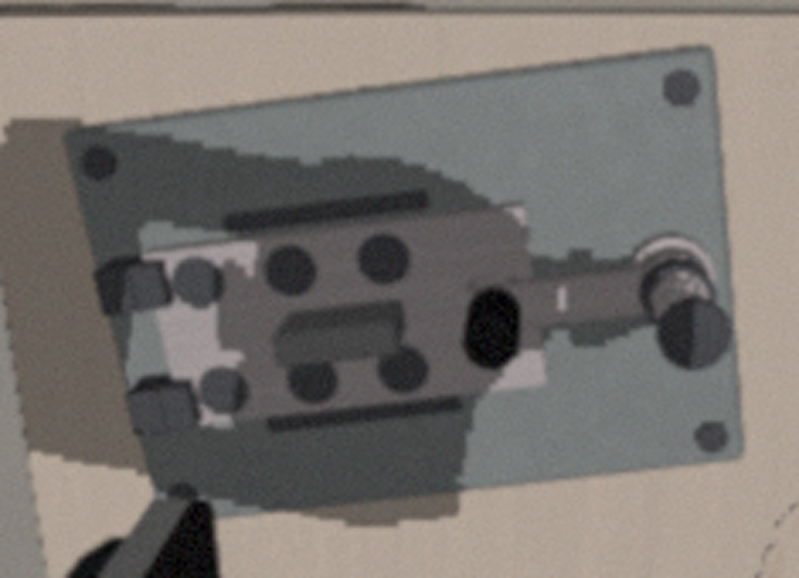

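Wrist crop: the clamped plate on the grey stage (px ≈ 204,200) has the rib, the claws at its left, the black knob at (244,206) and the post top at (304,208). The other candidates are at scene (231,165) and side (352,211); they are small and lie on the bench by the bottle, so the larger one here is the one meant.

```bash
python3 - <<'E'
from h import *
st=sense()
c=np.array([[68,130],[712,48],[741,457]])/3.4+[100,110]
w=atz("wrist",c,12,st);print(w.round(1))
e=w[1]-w[0];print(np.linalg.norm(e),np.degrees(np.arctan2(e[1],e[0])),np.linalg.norm(w[2]-w[1]))
f=w[1]-w[2];print(np.degrees(np.arctan2(-f[0],f[1])))
ctr=(w[0]+w[2])/2
yaw=np.arctan2(e[1],e[0]);Rm=np.array([[np.cos(yaw),-np.sin(yaw)],[np.sin(yaw),np.cos(yaw)]])
print("ctr",ctr)
for n,v in dict(post=(88,0),knob=(28,0),rib=(-23,0),claws=(-80,0)).items(): print(n,ctr[:2]+Rm@v)
px=np.array([[492,298],[493,330],[697,322],[342,318]])/3.4+[100,110]
print("knobtop?",atz("wrist",px,64,st)[:2].round(1),"posttop",atz("wrist",px[2:3],78,st).round(1),"rib",atz("wrist",px[3:],46,st).round(1))
# depth around
d=np.load("wrist0.npy")
for q in px: 
  q=q.round().astype(int);print(q,d[q[1],q[0]],atdepth("wrist",[q],[d[q[1],q[0]]],st).round(1))
# side tray etc
for n in("scene","side"):
  d=np.load(n+"0.npy")
E
```

```text
[[370.4  23.5  12. ]
 [584.2  49.7  12. ]
 [601.9 -96.6  12. ]]
215.41119853250686 6.987083459267991 147.32202187384146
6.897354420174133
ctr [486.11511564 -36.52460334  12.        ]
post [573.46159245 -25.8197919 ]
knob [513.90717644 -33.11852697]
rib [463.28592283 -39.32245178]
claws [406.70922762 -46.2562501 ]
knobtop? [[513.6 -19.2  64. ]
 [513.8 -29.3  64. ]] posttop [[572.9 -22.1  78. ]] rib [[465.1 -31.5  46. ]]
[245 198] 342.4952 [[513.3 -24.8  47.5]]
[245 207] 329.3008 [[513.7 -29.7  62.9]]
[305 205] 312.07413 [[572.8 -22.2  78.6]]
[201 204] 353.0866 [[464.3 -34.2  39.4]]
```

```bash
python3 -m crank '{"dp":[[-0.1,-0.3,-0.5],[-0.1,-0.3,-0.5],[-0.1,-0.3,-0.5],[-0.1,-0.3,-0.5],[-0.1,-0.3,-0.5],[-0.1,-0.3,-0.5],[-0.1,-0.3,-0.5],[-0.1,-0.3,-0.5],[-0.1,-0.3,-0.5],[-0.1,-0.3,-0.5]],"delta_rot":[[0,0,8.5],[0,0,8.5],[0,0,8.5],[0,0,8.5],[0,0,8.5],[0,0,8.5],[0,0,8.5],[0,0,8.5],[0,0,8.5],[0,0,8.5]],"claw":[0,0,0,0,0,0,0,0,0,0]}' 40
python3 -m crank '{"dp":[[0,0,0],[0,-0.1,0],[0,0,0]],"delta_rot":[[0,0,8],[0,0,4],[0,0,0]],"claw":[0,0,0]}'
python3 - <<'E'
from h import *
st=sense();p,d=capture("wrist");save("w1.png",p);cv2.imwrite("w1raw.png",p[:,:,::-1]);np.save("w1.npy",d)
m,T=c2w("wrist",st);print(T.round(2).tolist(),st["eef_pos"],st["joints"].round(2),st["force"],R.from_quat(np.roll(st["ee_rot"],-1)).as_matrix().round(3))
for t,z in(("knob",48),("post",78),("plate_rib",33),("claws",22)):
  for r in pinpoint("wrist",t)[:2]: print(t,r["centre"],r["p"],atz("wrist",[r["centre"]],z,st).round(1))
E
```

```text
time_s: 2.2
eef_pos: [515.0, -30.1, 159.9]
ee_rot: [0.0, 0.041, 0.999, -0.0]
force: [-0.3, 0.6, -0.1]
grip_width: 0.999
time_s: 2.5
eef_pos: [515.0, -31.1, 160.1]
ee_rot: [0.0, -0.061, 0.998, -0.0]
force: [-0.7, 0.1, 0.7]
grip_width: 0.999
[[-0.12, -0.95, -0.3, 439.05], [0.99, -0.12, -0.04, -40.1], [0.0, -0.3, 0.95, 324.19], [0.0, 0.0, 0.0, 1.0]] [515.02524899 -31.10602803 160.08891621] [-0.29  0.34  1.6  -0.    1.2  -1.98] [-0.71317183  0.13795918  0.71490862] [[-0.992 -0.122  0.   ]
 [-0.122  0.992 -0.   ]
 [-0.    -0.    -1.   ]]
post [252.1, 260.4] 0.74 [[572.4 -27.7  78. ]]
post [253.2, 182.2] 0.35 [[503.4 -34.9  78. ]]
plate_rib [256.3, 125.8] 0.85 [[463.3 -37.4  33. ]]
```

View pics/w1.png

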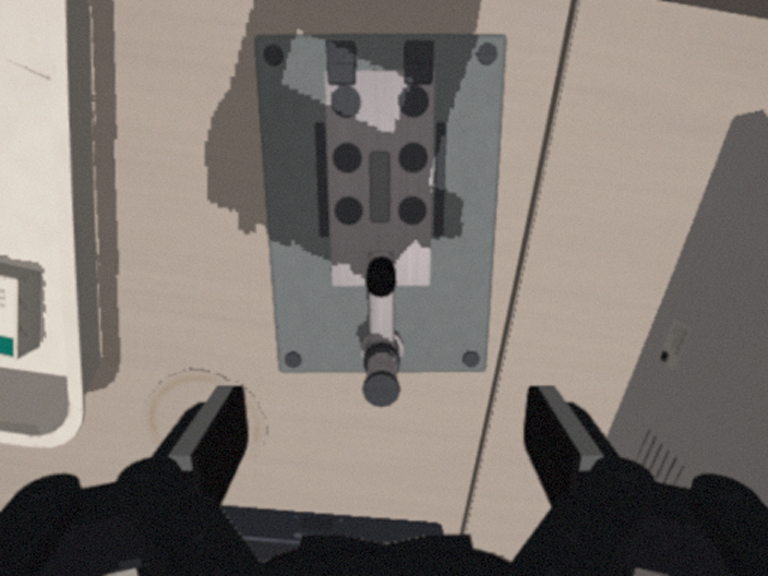

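The wrist picture shows the stage upright in view: knob top at about (380,270) of the enlarged picture, post top at (381,388), rib at (380,187), claws at (341,62) and (418,62), tray at the left.

```bash
python3 - <<'E'
from h import *
st=sense()
for n,q,z in(("knobtop",(381,283),64),("knobtop2",(381,275),64),("post",(381,388),78),("ribtop",(380,187),46),("TL",(256,35),12),("TR",(506,35),12),("BR",(487,372),12),("BL",(279,372),12)):
    print(n,atz("wrist",[np.array(q)/1.5],z,st)[0].round(1))
d=np.load("w1.npy")
for q in((381,283),(381,275),(381,270),(381,388)):
    u=(np.array(q)/1.5).round().astype(int); print(q,atdepth("wrist",[u],[d[u[1],u[0]]],st)[0].round(1))
E
```

```text
knobtop [512.6 -33.2  64. ]
knobtop2 [507.9 -33.7  64. ]
post [570.5 -26.2  78. ]
ribtop [461.6 -39.9  46. ]
TL [ 385.7 -122.5   12. ]
TR [368.1  23.3  12. ]
BR [584.1  51.5  12. ]
BL [601.9 -96.8  12. ]
(381, 283) [513.1 -33.1  63.2]
(381, 275) [507.8 -33.7  63.3]
(381, 270) [505.  -34.   64.2]
(381, 388) [570.8 -26.2  78.1]
```

```bash
python3 -m crank '{"dp":[[-0.2,-0.15,-3],[0,0,-4],[0,0,-3],[0,0,-1.5],[0,0,-0.7],[0,0,0],[0,0,0]],"delta_rot":[[0,0,0],[0,0,0],[0,0,0],[0,0,0],[0,0,0],[0,0,0],[0,0,0]],"claw":[0,60,100,100,100,110,110]}' 40
python3 - <<'E'
from h import *
st=sense();p,d=capture("wrist");save("w2.png",p)
print(st["eef_pos"],st["grip_width"],st["force"])
E
```

```text
time_s: 3.45
eef_pos: [513.6, -32.7, 39.0]
ee_rot: [0.001, -0.061, 0.998, -0.0]
force: [-0.2, -0.2, -0.8]
grip_width: 0.565
[513.57820071 -32.66064705  38.97516152] 0.5649358960101105 [-0.15824753 -0.22899395 -0.77315678]
```

View pics/w2.png

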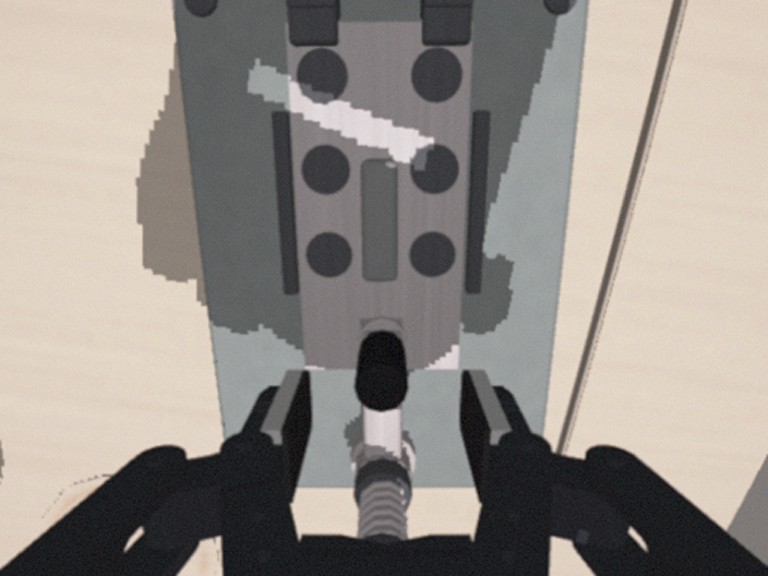

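The knob stands between the pads (knob centre about 381 px, pad midline about 385). Close.

```bash
python3 -m crank '{"dp":[[0,0,0],[0,0,0],[0,0,0],[0,0,0],[0,0,0],[0,0,0]],"delta_rot":[[0,0,0],[0,0,0],[0,0,0],[0,0,0],[0,0,0],[0,0,0]],"claw":[190,230,255,255,255,255]}' 50
```

```text
time_s: 4.1
eef_pos: [513.3, -32.4, 38.9]
ee_rot: [0.0, -0.061, 0.998, 0.0]
force: [-0.8, 1.3, 6.5]
grip_width: 0.162
```

```bash
python3 -m crank '{"dp":[[0,0,0.3],[0,0,0.3],[0,0,0.3],[0,0,0.3],[0,0,0.1],[0,0,0]],"delta_rot":[[0,0,0],[0,0,0],[0,0,0],[0,0,0],[0,0,0],[0,0,0]],"claw":[255,255,255,255,255,255]}' 60
python3 - <<'E'
from h import *
st=sense();p,d=capture("wrist");save("w3.png",p)
print(st["eef_pos"],st["grip_width"],st["force"],st["wrist_torque"])
p,d=capture("scene");save("s3.png",p[130:260,150:300],5)
E
```

```text
time_s: 4.7
eef_pos: [513.0, -32.5, 51.1]
ee_rot: [0.0, -0.061, 0.998, -0.0]
force: [3.5, 0.3, -8.4]
grip_width: 0.15
[513.04517431 -32.52762015  51.12600642] 0.1496702373541008 [ 3.45747794  0.27329787 -8.4316413 ] [-0.063873   -0.66421664 -0.04910957]
```

View pics/w3.png

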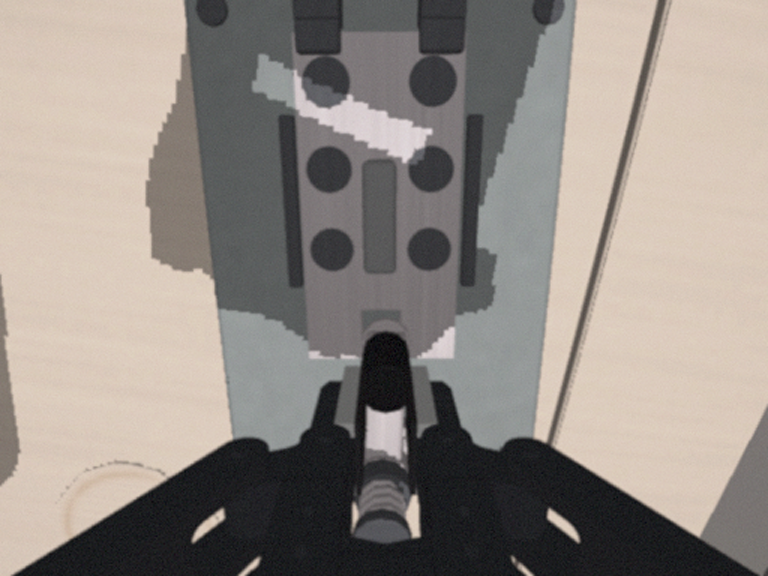

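View pics/s3.png

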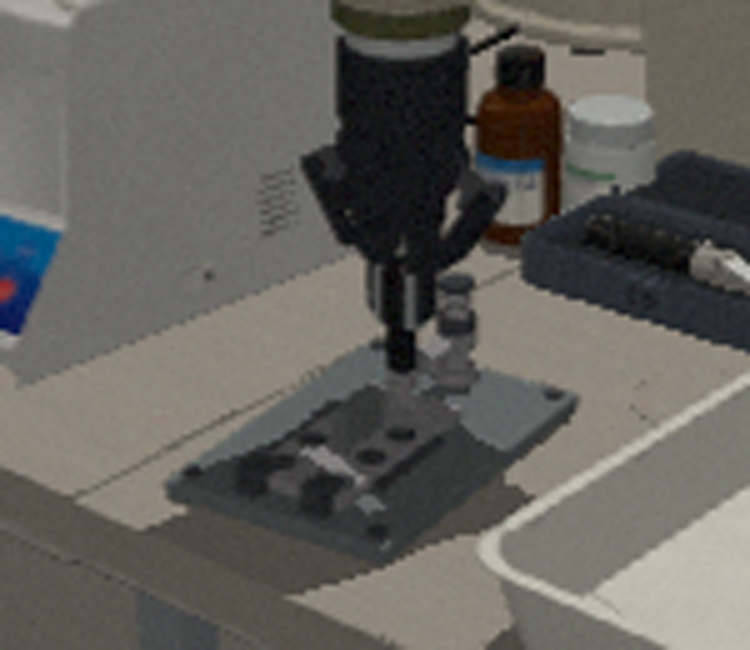

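```bash
python3 - <<'E'
from h import *
d=np.load("wrist0.npy");T=np.array([[1,0,0,525.92],[0,.9546,.298,77.9],[0,-.298,.9546,374.19],[0,0,0,1]])
m=camera_model("wrist")
for q in((220,3),(330,3),(400,20),(430,10)):
    z=d[q[1],q[0]];x=(q[0]-m["cx"])/m["fx"];y=-(q[1]-m["cy"])/m["fy"]
    print(q,(T@[x*z,y*z,-z,1]).round(0))
p=np.array([572.3,-25.4]);a0=np.arctan2(-7.1,-59.3);prev=None
for i in range(11):
    a=a0-np.radians(8*i);k=p+59.7*np.array([np.cos(a),np.sin(a)])
    if prev is not None: print(i,((k-prev)/10).round(2),k.round(1))
    prev=k
E
```

```text
(220, 3) [491. 164.  30.   1.]
(330, 3) [589. 156.  61.   1.]
(400, 20) [660. 148.  37.   1.]
(430, 10) [668. 147.  76.   1.]
1 [-0.04  0.83] [512.6 -24.2]
2 [0.08 0.83] [513.4 -15.9]
3 [0.19 0.81] [515.3  -7.8]
4 [0.3  0.78] [518.3  -0. ]
5 [0.41 0.73] [522.3   7.3]
6 [0.5  0.66] [527.4  13.9]
7 [0.59 0.59] [533.3  19.8]
8 [0.67 0.5 ] [539.9  24.8]
9 [0.73 0.4 ] [547.2  28.8]
10 [0.78 0.3 ] [555.   31.7]
```

```bash
python3 -m crank '{"dp":[[0,0,0.2],[-0.04,0.83,0],[0.08,0.83,0],[0.19,0.81,0],[0.3,0.78,0],[0.41,0.73,0]],"delta_rot":[[0,0,0],[0,0,-8],[0,0,-8],[0,0,-8],[0,0,-8],[0,0,-8]],"claw":[255,255,255,255,255,255]}' 60
python3 - <<'E'
from h import *
st=sense();p,d=capture("wrist");save("w4.png",p)
print(st["eef_pos"],st["grip_width"],st["force"],st["wrist_torque"])
E
```

```text
time_s: 5.4
eef_pos: [523.0, 6.7, 53.4]
ee_rot: [0.001, 0.287, 0.958, -0.001]
force: [4.7, -6.6, -9.3]
grip_width: 0.152
[522.99991134   6.74150966  53.38620636] 0.15236678874083634 [ 4.70354122 -6.55548735 -9.32558526] [-0.99594054 -0.99842437 -0.06606556]
```

View pics/w4.png

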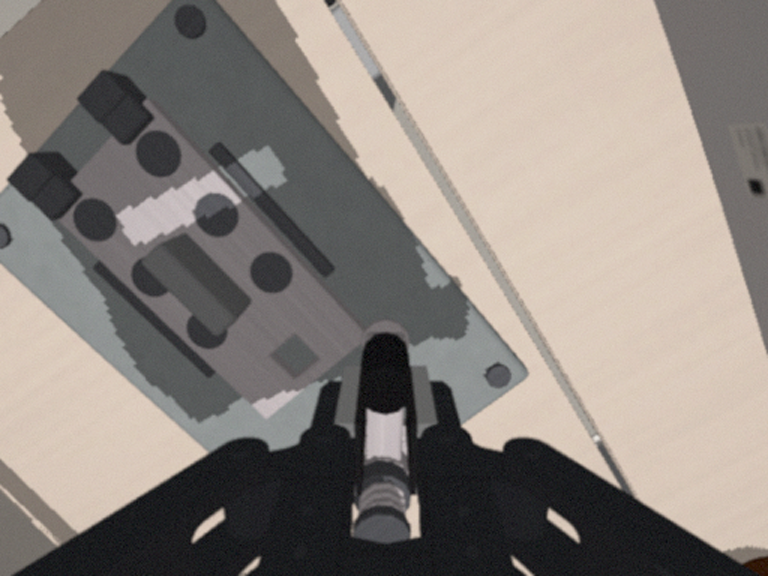

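The finger follows and is swung halfway (knob at (385,375)); the plate's hole is free at (295,355). I swing on, then let it down to 3 mm below the start height and release.

```bash
python3 -m crank '{"dp":[[0.5,0.66,0],[0.59,0.59,0],[0.67,0.5,0],[0.73,0.4,0],[0.78,0.3,0],[0,0,-0.4],[0,0,-0.4],[0,0,-0.4],[0,0,-0.3],[0,0,0]],"delta_rot":[[0,0,-8],[0,0,-8],[0,0,-8],[0,0,-8],[0,0,-8],[0,0,0],[0,0,0],[0,0,0],[0,0,0],[0,0,0]],"claw":[255,255,255,255,255,255,255,255,255,255]}' 60
```

```text
time_s: 6.45
eef_pos: [555.0, 30.0, 37.9]
ee_rot: [0.001, 0.595, 0.804, -0.001]
force: [2.1, -9.1, -6.9]
grip_width: 0.151
```

```bash
python3 -m crank '{"dp":[[0,0,-0.1],[0,0,-0.1],[0,0,0]],"delta_rot":[[0,0,0],[0,0,0],[0,0,0]],"claw":[255,255,255]}'
python3 -m crank '{"dp":[[0,0,0],[0,0,0],[0,0,0],[0,0,0]],"delta_rot":[[0,0,0],[0,0,0],[0,0,0],[0,0,0]],"claw":[200,150,80,30]}'
python3 -m crank '{"dp":[[0,0,1],[0,0,3],[0,0,4],[0,0,3],[-2,-1.2,0],[-2,-1.2,0],[-2,-1.2,0],[-2,-1.2,0]],"delta_rot":[[0,0,0],[0,0,0],[0,0,0],[0,0,0],[0,0,8],[0,0,8],[0,0,8],[0,0,8]],"claw":[0,0,0,0,0,0,0,0]}'
python3 - <<'E'
from h import *
st=sense();p,d=capture("wrist");save("w5.png",p)
print(st["eef_pos"],st["grip_width"],st["force"],st["wrist_torque"])
E
```

```text
time_s: 6.75
eef_pos: [555.2, 30.3, 36.7]
ee_rot: [0.001, 0.595, 0.804, -0.001]
force: [1.2, -7.6, -1.7]
grip_width: 0.145
time_s: 7.15
eef_pos: [555.0, 32.0, 36.3]
ee_rot: [-0.0, 0.595, 0.804, -0.0]
force: [-0.6, -0.4, 0.8]
grip_width: 0.719
time_s: 7.95
eef_pos: [474.3, -16.5, 146.9]
ee_rot: [0.0, 0.347, 0.938, 0.0]
force: [0.3, -1.1, 0.0]
grip_width: 1.0
[474.33382542 -16.50033033 146.89065799] 0.9999804828358302 [ 0.26768975 -1.11422145  0.00610743] [-0.00920963 -0.03788819  0.04234975]
```

View pics/w5.png

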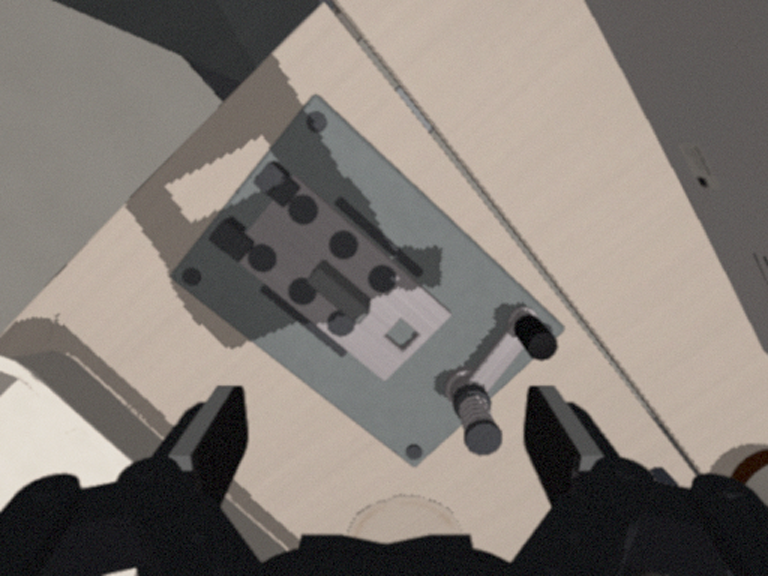

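The finger now lies swung aside, knob at (537,337) and post at (480,420), both clear of the plate. I go over the rib.

```bash
python3 -m crank '{"dp":[[-0.2,-0.4,0],[-0.2,-0.4,0],[-0.2,-0.4,0],[-0.2,-0.4,0],[-0.2,-0.4,0],[-0.2,-0.2,0],[0,0,0],[0,0,0]],"delta_rot":[[0,0,8],[0,0,8],[0,0,8],[0,0,8],[0,0,8],[0,0,7.5],[0,0,0],[0,0,0]],"claw":[0,0,0,0,0,0,0,0]}'
python3 - <<'E'
from h import *
st=sense();p,d=capture("wrist");save("w6.png",p);cv2.imwrite("w6raw.png",p[:,:,::-1]);np.save("w6.npy",d)
print(st["eef_pos"],R.from_quat(np.roll(st["ee_rot"],-1)).as_matrix().round(3)[0],st["joints"].round(2))
np.savez("st6.npz",**{k:np.array(v) for k,v in st.items()})
for r in pinpoint("wrist","plate_rib")[:2]: print(r["centre"],r["p"],atz("wrist",[r["centre"]],33,st).round(1))
for r in masks_of("wrist","tray_white")[:1]: print(r["p"],r["region"].sum())
p,d=capture("scene");save("s6.png",p);np.save("s6.npy",d);cv2.imwrite("s6raw.png",p[:,:,::-1])
E
```

```text
time_s: 8.8
eef_pos: [463.2, -38.1, 146.6]
ee_rot: [0.0, -0.055, 0.998, -0.0]
force: [0.6, 0.7, -0.0]
grip_width: 1.0
[463.22925161 -38.13783319 146.55909697] [-0.994 -0.11   0.001] [-0.34  0.25  1.76  0.    1.13 -2.02]
[254.9, 184.5] 0.96 [[461.8 -39.5  33. ]]
0.64 8853
```

View pics/w6.png

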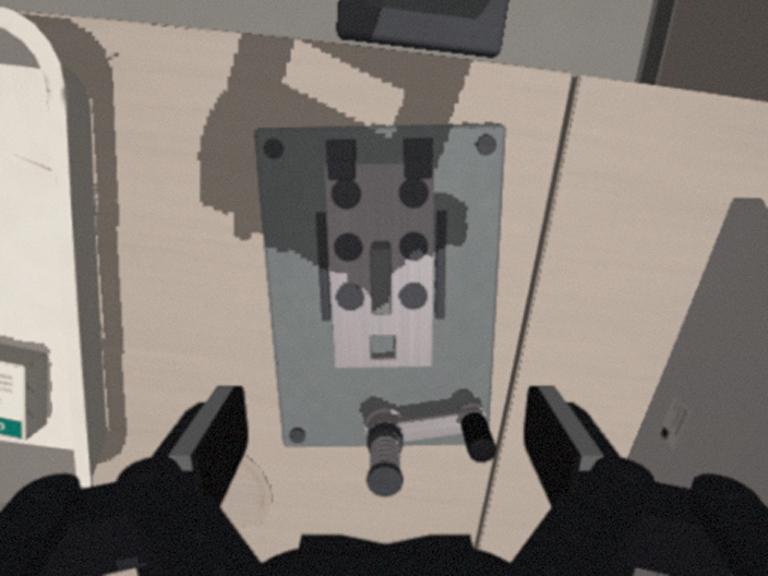

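View pics/s6.png

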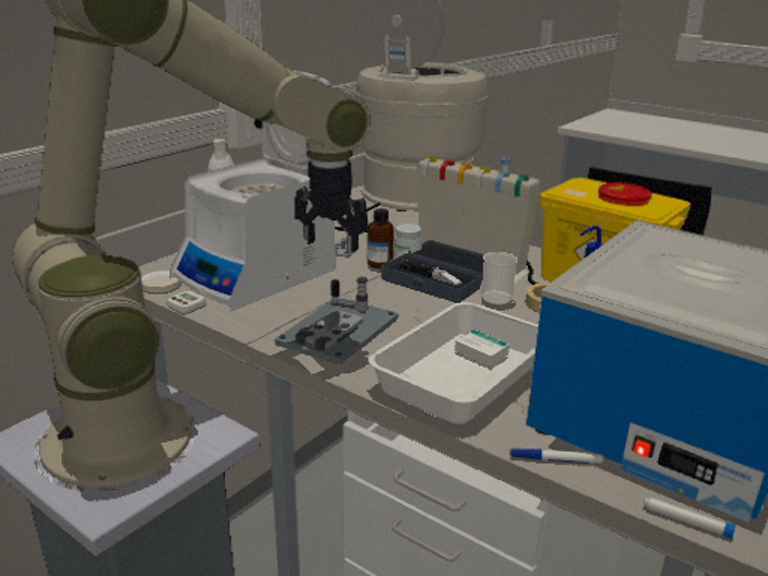

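```bash
python3 -m crank '{"dp":[[-0.12,-0.11,-3],[0,0,-4],[0,0,-3],[0,0,-1.5],[0,0,-0.6],[0,0,0],[0,0,0]],"delta_rot":[[0,0,0.7],[0,0,0],[0,0,0],[0,0,0],[0,0,0],[0,0,0],[0,0,0]],"claw":[0,60,100,120,120,120,120]}' 80
python3 - <<'E'
from h import *
st=sense();p,d=capture("wrist");save("w7.png",p)
print(st["eef_pos"],st["grip_width"],st["force"])
E
```

```text
time_s: 9.7
eef_pos: [462.5, -39.5, 25.9]
ee_rot: [0.001, -0.063, 0.998, -0.0]
force: [0.7, -0.2, -0.2]
grip_width: 0.529
[462.49858138 -39.47790804  25.92263565] 0.5293369085410798 [ 0.71982831 -0.16521611 -0.22584221]
```

View pics/w7.png

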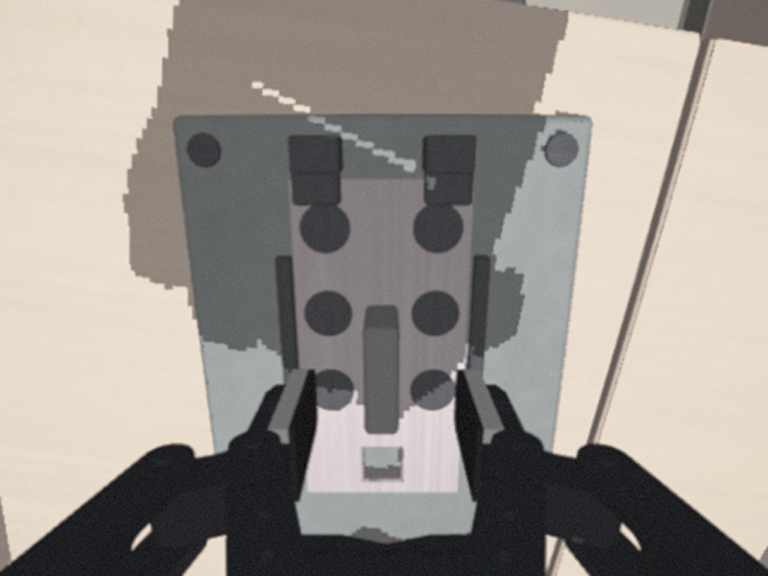

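Rib (365–400, 325–432) is between the pads (315–458). Close.

```bash
python3 -m crank '{"dp":[[0,0,0],[0,0,0],[0,0,0],[0,0,0],[0,0,0],[0,0,0],[0,0,0]],"delta_rot":[[0,0,0],[0,0,0],[0,0,0],[0,0,0],[0,0,0],[0,0,0],[0,0,0]],"claw":[170,210,240,255,255,255,255]}' 80
```

```text
time_s: 10.45
eef_pos: [461.9, -39.3, 25.1]
ee_rot: [-0.0, -0.063, 0.998, -0.0]
force: [-0.4, -0.3, -0.5]
grip_width: 0.001
```

```bash
python3 - <<'E'
from h import *
st=sense();p,d=capture("wrist");save("w8.png",p);print(st["eef_pos"],st["grip_width"],st["force"])
p,d=capture("scene");save("s8.png",p[160:250,160:280],6)
E
```

```text
[461.90247572 -39.33218906  25.08549836] 0.0005251613399120192 [-0.38825649 -0.26050897 -0.51284286]
```

View pics/w8.png

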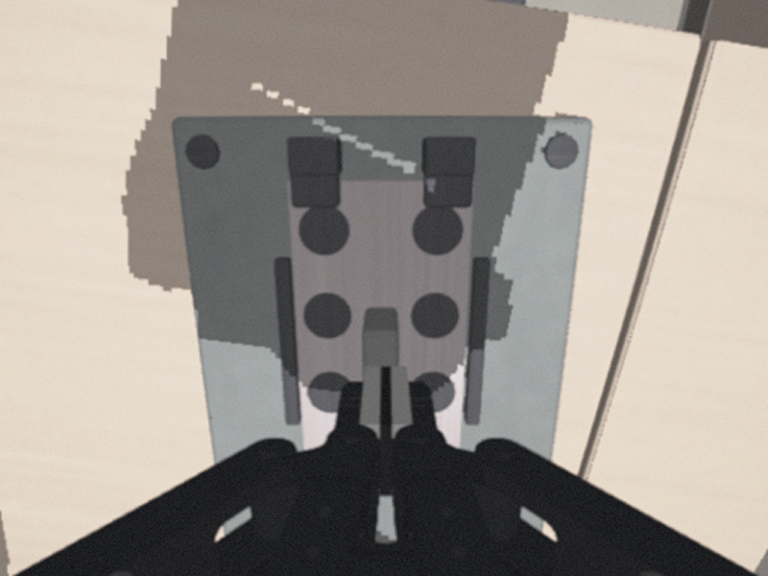

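View pics/s8.png

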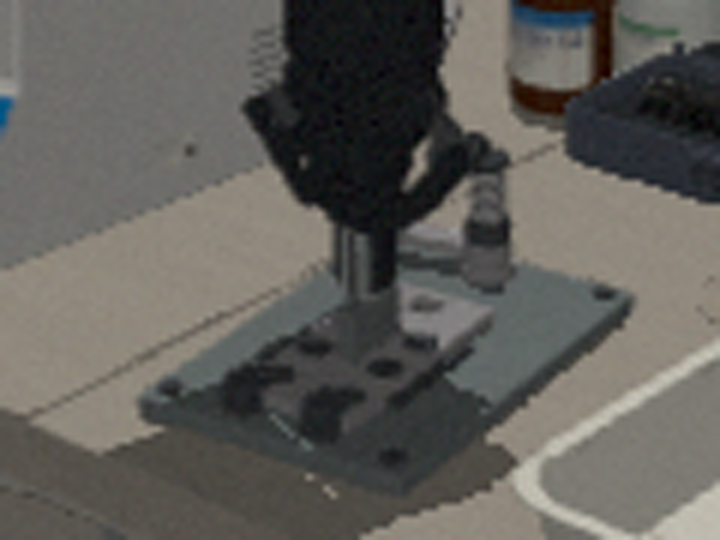

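```bash
python3 - <<'E'
from h import *
st=sense();p,d=capture("wrist");m,T=c2w("wrist",st)
K=np.array([[m["fx"],0,m["cx"]],[0,m["fy"],m["cy"]],[0,0,1.]])
def proj(w):
    c=np.linalg.inv(T)@np.r_[w,1];return cv2.projectPoints(np.array([[c[0],-c[1],-c[2]]]),np.zeros(3),np.zeros(3),K,np.array(m["dist_coeffs"],float))[0].ravel()*1.5
e=np.array(st["eef_pos"])
print("tcp",proj(e),proj(e+[0,0,19]), proj(e+[-11,-1.3,0]),proj(e+[-11,-1.3,38]))
print("rib top centre guess",proj([462,-39.2,46]),"-x end",proj([442,-41.5,46]),proj([442,-41.5,20]))
for q in[(381,318),(381,340),(381,355),(372,380),(400,380),(372,400),(400,410),(400,425),(350,400),(437,315),(330,400)]:
    u=(np.array(q)/1.5).round().astype(int);print(q,atdepth("wrist",[u],[d[u[1],u[0]]],st)[0].round(1))
E
```

```text
tcp [384.11148294 360.1887706 ] [384.03066851 384.2335674 ] [384.30824189 332.59285596] [384.17217564 380.97071549]
rib top centre guess [384.33677525 387.26171476] -x end [384.95395921 330.8293091 ] [384.93777101 305.05166525]
(381, 318) [441.7 -42.9  35.4]
(381, 340) [445.4 -42.4  46.1]
(381, 355) [450.7 -41.7  46.1]
(372, 380) [452.6 -44.1  59.8]
(400, 380) [451.3 -35.7  60.1]
(372, 400) [452.5 -43.8  72.3]
(400, 410) [451.5 -36.2  77.1]
(400, 425) [452.  -36.3  83.5]
(350, 400) [456.9 -50.   65.9]
(437, 315) [443.2 -22.   20.8]
(330, 400) [483.6 -58.1  21.2]
```

```bash
python3 - <<'E'
from h import *
st=sense();p,d=capture("scene")
for cam in("scene","side"):
    if cam=="side": p,d=capture("side");save("si8.png",p[150:240,190:310],6);print("side col 228..")
    v,u=np.mgrid[0:384,0:512];ok=d>0
    W=atdepth(cam,np.c_[u[ok],v[ok]],d[ok])
    s=(np.hypot(W[:,0]-462,W[:,1]+39)<30)&(W[:,2]>22)&(W[:,2]<130)
    W=W[s];P=np.c_[u[ok],v[ok]][s];C=p[ok][s]
    for z in range(22,100,4):
        k=(W[:,2]>=z)&(W[:,2]<z+4)
        if k.sum(): print(cam,z,k.sum(),"x",W[k,0].min().round(),W[k,0].max().round(),"y",W[k,1].min().round(),W[k,1].max().round(),"rgb",C[k].mean(0).round())
E
```

```text
scene 22 37 x 435.0 486.0 y -67.0 -10.0 rgb [61. 62. 62.]
scene 26 12 x 439.0 473.0 y -47.0 -37.0 rgb [55. 57. 57.]
scene 30 9 x 437.0 476.0 y -48.0 -37.0 rgb [53. 55. 55.]
scene 34 11 x 437.0 470.0 y -48.0 -38.0 rgb [56. 57. 56.]
scene 38 15 x 437.0 476.0 y -48.0 -36.0 rgb [54. 55. 55.]
scene 42 17 x 437.0 480.0 y -50.0 -35.0 rgb [56. 57. 57.]
scene 46 15 x 439.0 465.0 y -48.0 -31.0 rgb [59. 63. 62.]
scene 50 8 x 448.0 459.0 y -48.0 -31.0 rgb [60. 63. 63.]
scene 54 7 x 449.0 460.0 y -51.0 -33.0 rgb [56. 59. 56.]
scene 58 15 x 449.0 466.0 y -53.0 -22.0 rgb [41. 43. 43.]
scene 62 12 x 448.0 469.0 y -51.0 -28.0 rgb [44. 46. 45.]
scene 66 13 x 446.0 467.0 y -50.0 -24.0 rgb [43. 45. 46.]
scene 70 14 x 446.0 466.0 y -51.0 -23.0 rgb [54. 56. 55.]
scene 74 16 x 446.0 465.0 y -53.0 -20.0 rgb [54. 54. 53.]
scene 78 9 x 447.0 466.0 y -50.0 -34.0 rgb [46. 48. 48.]
scene 82 13 x 443.0 466.0 y -53.0 -32.0 rgb [42. 43. 44.]
scene 86 11 x 446.0 459.0 y -54.0 -30.0 rgb [29. 30. 30.]
scene 90 13 x 447.0 456.0 y -55.0 -13.0 rgb [31. 33. 33.]
scene 94 20 x 445.0 474.0 y -65.0 -16.0 rgb [19. 20. 23.]
sc
[... 496 characters left out ...]
0 -22.0 rgb [70. 70. 67.]
side 54 6 x 461.0 472.0 y -50.0 -32.0 rgb [49. 49. 48.]
side 58 6 x 460.0 476.0 y -49.0 -24.0 rgb [64. 65. 62.]
side 62 10 x 464.0 474.0 y -49.0 -21.0 rgb [56. 57. 55.]
side 66 4 x 461.0 470.0 y -52.0 -43.0 rgb [34. 33. 33.]
side 70 8 x 467.0 476.0 y -50.0 -31.0 rgb [54. 55. 53.]
side 74 8 x 460.0 473.0 y -53.0 -23.0 rgb [58. 59. 56.]
side 78 8 x 466.0 473.0 y -50.0 -32.0 rgb [50. 51. 49.]
side 82 4 x 470.0 472.0 y -47.0 -31.0 rgb [50. 50. 49.]
side 86 4 x 470.0 475.0 y -42.0 -22.0 rgb [68. 65. 60.]
side 90 8 x 467.0 475.0 y -50.0 -21.0 rgb [41. 40. 38.]
side 94 11 x 456.0 478.0 y -61.0 -12.0 rgb [34. 33. 32.]
side 98 16 x 453.0 479.0 y -62.0 -12.0 rgb [24. 25. 25.]
```

View pics/si8.png

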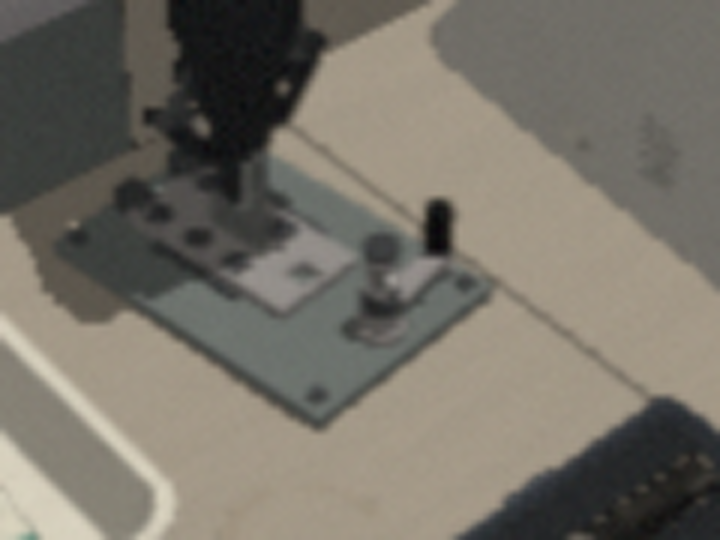

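Both cameras' depth shows the shut fingertips ending at z ≈ 49 mm although the TCP reads 25: the real tips lie about 24 mm above the reported TCP, and they shut above the rib (top at 46 mm). I open and go down 22 mm, checking the force.

```bash
python3 -m crank '{"dp":[[0,0,0],[0,0,0],[0,0,0],[0,0,0],[0,0,0],[0,0,-1],[0,0,-0.8],[0,0,-0.3],[0,0,0]],"delta_rot":[[0,0,0],[0,0,0],[0,0,0],[0,0,0],[0,0,0],[0,0,0],[0,0,0],[0,0,0],[0,0,0]],"claw":[120,120,120,120,120,120,120,120,120]}' 80
python3 - <<'E'
from h import *
st=sense();p,d=capture("wrist");save("w9.png",p)
print(st["eef_pos"],st["grip_width"],st["force"])
E
```

```text
time_s: 11.6
eef_pos: [461.5, -39.2, 3.4]
ee_rot: [-0.001, -0.063, 0.998, 0.0]
force: [0.1, -0.6, 1.4]
grip_width: 0.531
[461.49963044 -39.18057735   3.36271111] 0.5307251140131661 [ 0.14733575 -0.58373914  1.44514657]
```

View pics/w9.png

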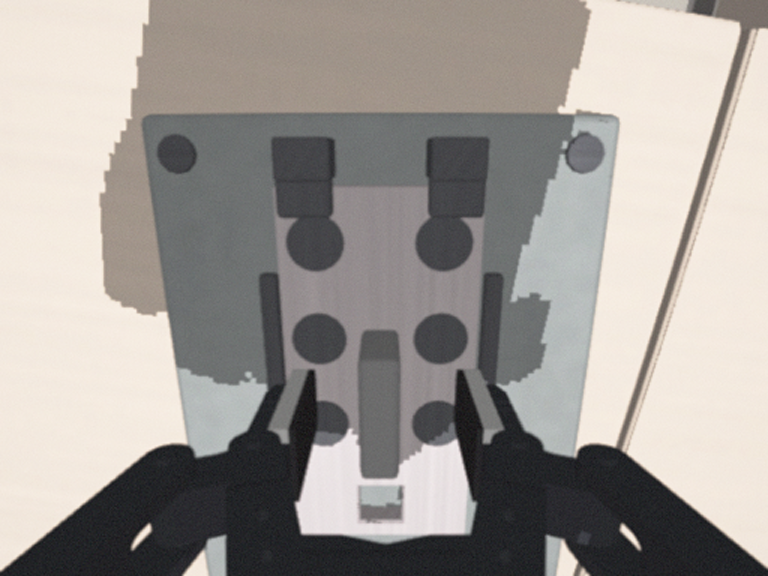

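The rib (360–400, rows 360–478) now stands well between the pads. Close.

```bash
python3 -m crank '{"dp":[[0,0,0],[0,0,0],[0,0,0],[0,0,0],[0,0,0],[0,0,0],[0,0,0]],"delta_rot":[[0,0,0],[0,0,0],[0,0,0],[0,0,0],[0,0,0],[0,0,0],[0,0,0]],"claw":[170,210,240,255,255,255,255]}' 80
python3 - <<'E'
from h import *
st=sense();p,d=capture("wrist");save("w10.png",p)
print(st["eef_pos"],st["grip_width"],st["force"])
E
```

```text
time_s: 12.35
eef_pos: [462.1, -39.4, 4.6]
ee_rot: [0.0, -0.063, 0.998, -0.0]
force: [-1.4, -0.3, 5.7]
grip_width: 0.117
[462.14277149 -39.38511742   4.58032823] 0.11727022773429652 [-1.35015308 -0.32467391  5.66944514]
```

View pics/w10.png

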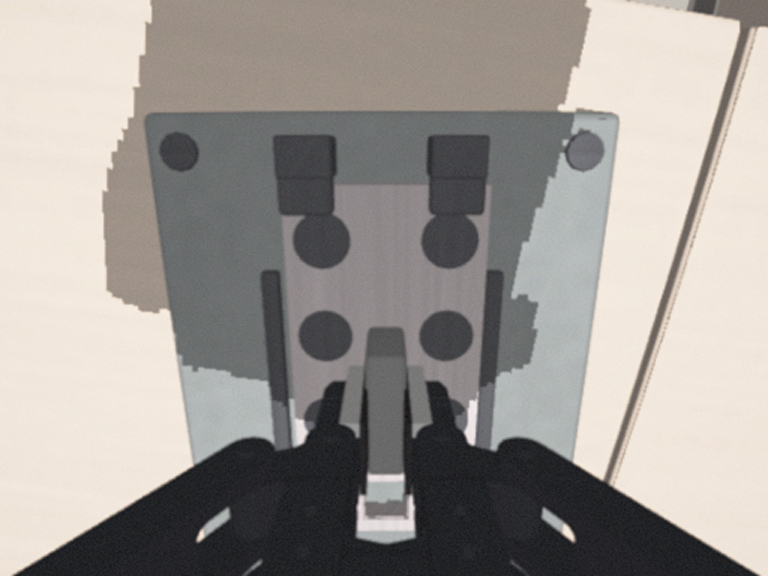

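```bash
python3 -m crank '{"dp":[[0,0,0.1],[0.3,0.04,0],[0.4,0.05,0],[0.4,0.05,0],[0.4,0.05,0],[0,0,0]],"delta_rot":[[0,0,0],[0,0,0],[0,0,0],[0,0,0],[0,0,0],[0,0,0]],"claw":[255,255,255,255,255,255]}' 90
python3 - <<'E'
from h import *
st=sense();p,d=capture("wrist");save("w11.png",p)
print(st["eef_pos"],st["grip_width"],st["force"],st["wrist_torque"])
E
```

```text
time_s: 13.0
eef_pos: [477.4, -37.4, 5.0]
ee_rot: [0.0, -0.063, 0.998, -0.0]
force: [-0.5, -0.4, -1.6]
grip_width: 0.115
[477.43483795 -37.37627818   5.03390607] 0.11474691130435012 [-0.51184295 -0.37923459 -1.55411754] [-0.01305158 -0.04680805  0.02219641]
```

View pics/w11.png

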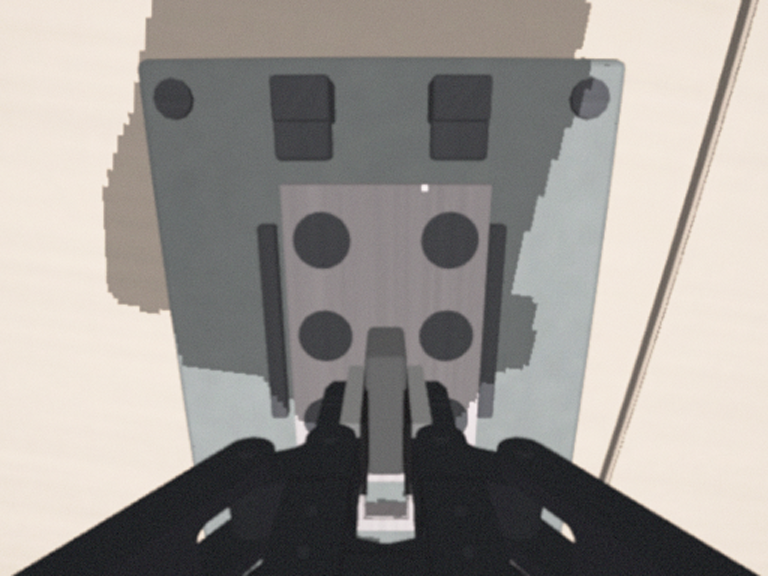

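The plate's end (row 185) is clear of the claw tips (row 160) by about 7 mm. Lift straight up, then measure the tray.

```bash
python3 -m crank '{"dp":[[0,0,0.5],[0,0,1],[0,0,2],[0,0,3],[0,0,3],[0,0,2.5],[0,0,0]],"delta_rot":[[0,0,0],[0,0,0],[0,0,0],[0,0,0],[0,0,0],[0,0,0],[0,0,0]],"claw":[255,255,255,255,255,255,255]}' 90
python3 - <<'E'
from h import *
st=sense();print(st["eef_pos"],st["grip_width"],st["force"],st["wrist_torque"])
p,d=capture("wrist");save("w12.png",p)
for cam in("scene","side"):
    p,d=capture(cam);save(cam+"12.png",p);np.save(cam+"12.npy",d)
    v,u=np.mgrid[0:384,0:512];ok=d>0
    W=atdepth(cam,np.c_[u[ok],v[ok]],d[ok])
    for t in("tray_white","slide_box"):
        r=masks_of(cam,t)
        print(cam,t,[(q["p"],q["centre"],q["region"].sum()) for q in r[:2]])
        if r:
            k=r[0]["region"][ok];X=W[k];
            if t=="slide_box":
                s=(X[:,2]>24)&(X[:,2]<40);print("box top",s.sum(),np.percentile(X[s],[5,50,95],axis=0).round(1))
            else:
                s=(X[:,2]>52)&(X[:,2]<66);rect=cv2.minAreaRect(X[s][:,:2].astype(np.float32));print("rim",s.sum(),rect)
                s=(X[:,2]>3)&(X[:,2]<13);rect=cv2.minAreaRect(X[s][:,:2].astype(np.float32));print("floor",s.sum(),rect,np.median(X[s][:,2]))
                np.save(cam+"_traypts.npy",X)
E
```

```text
time_s: 13.75
eef_pos: [478.5, -37.9, 128.8]
ee_rot: [0.003, -0.063, 0.998, -0.001]
force: [0.5, 0.2, -2.0]
grip_width: 0.117
[478.48488993 -37.90493773 128.7674993 ] 0.11664686856487386 [ 0.52930731  0.23894041 -2.01433436] [0.0018834  0.00615801 0.01302278]
scene tray_white [(0.74, [303.1, 245.8], np.int64(5569)), (0.27, [223.8, 217.7], np.int64(2322))]
rim 991 ((494.3001708984375, -312.9333801269531), (217.85873413085938, 318.65582275390625), 89.04851531982422)
floor 1774 ((547.7719116210938, -298.8808288574219), (417.6795654296875, 224.0076141357422), 15.203499794006348) 5.208000161829773
scene slide_box [(0.93, [321.2, 231.5], np.int64(526))]
box top 373 [[ 539.7 -346.    25.9]
 [ 563.8 -312.2   31.7]
 [ 592.5 -272.8   34.4]]
side tray_white [(0.77, [165.7, 221.7], np.int64(4670))]
rim 838 ((494.7152099609375, -313.1735534667969), (213.62158203125, 317.7677917480469), 88.52798461914062)
floor 1749 ((493.63385009765625, -315.63134765625), (179.6572723388672, 279.6922912597656), 88.54977416992188) 4.804571225556174
side slide_box [(0.69, [181.9, 243.8], np.int64(528))]
box top 426 [[ 545.7 -345.9   26.6]
 [ 575.9 -310.6   31. ]
 [ 601.1 -272.7   34.1]]
```

View pics/w12.png

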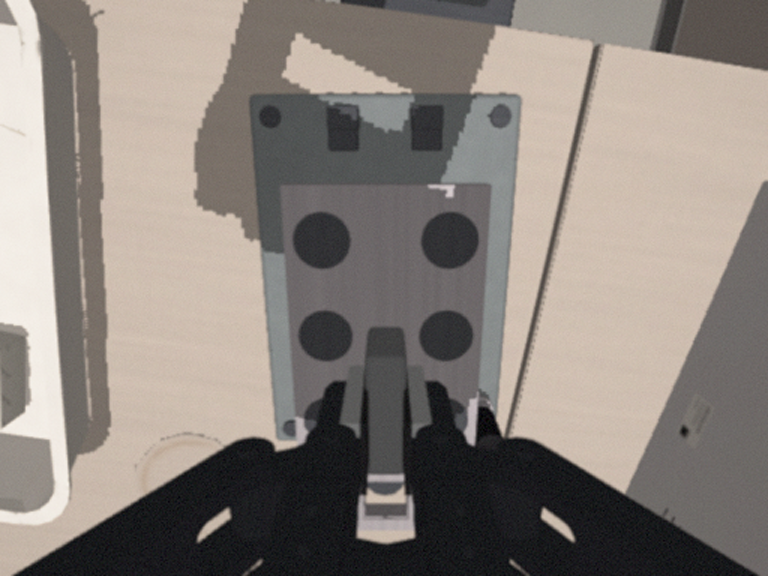

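View pics/scene12.png

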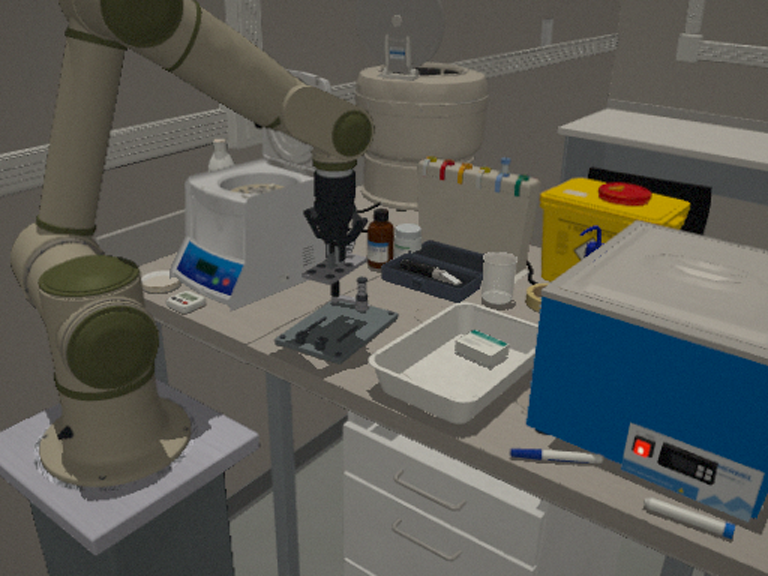

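View pics/side12.png

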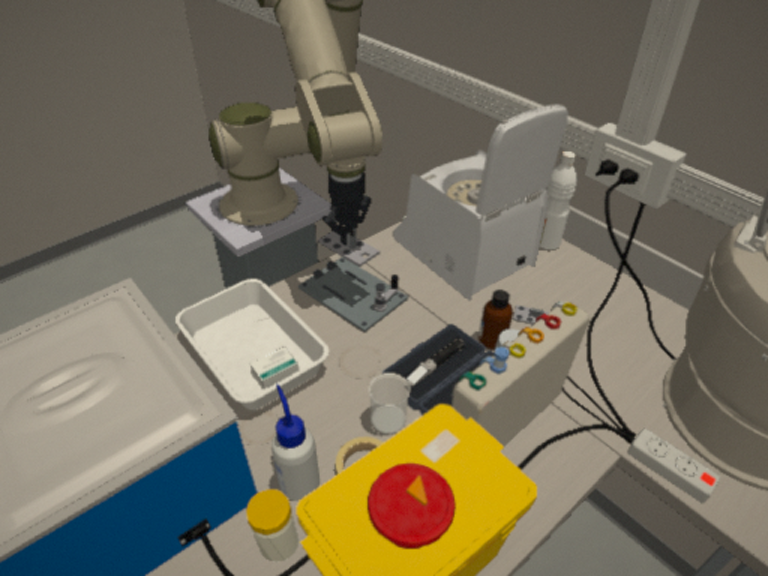

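The plate hangs level. Tray centre ≈ (494.5, -313), long axis at about -1°; box's near edge at x ≈ 540. Plate target is (453, -313).

```bash
python3 -m crank '{"dp":[[-0.1,-1,0],[-0.3,-2.5,0],[-0.3,-3.5,0],[-0.3,-3.5,0],[-0.3,-3.5,0],[-0.3,-3.5,0],[-0.3,-3.5,0],[-0.3,-3.5,0],[-0.2,-2,0],[-0.15,-1,0]],"delta_rot":[[0,0,-1],[0,0,-1],[0,0,-1],[0,0,-1],[0,0,-1],[0,0,-1],[0,0,-1],[0,0,-1],[0,0,-0.2],[0,0,0]],"claw":[255,255,255,255,255,255,255,255,255,255]}' 90
python3 -m crank '{"dp":[[0,0,0],[0,0,0]],"delta_rot":[[0,0,0],[0,0,0]],"claw":[255,255]}'
python3 - <<'E'
from h import *
st=sense();print(st["eef_pos"],st["force"])
p,d=capture("wrist");save("w13.png",p)
v,u=np.mgrid[0:384,0:512];ok=d>0
W=atdepth("wrist",np.c_[u[ok],v[ok]],d[ok],st)
for x0 in(385,395,405): 
  for y0 in(-370,-313,-260):
    s=np.hypot(W[:,0]-x0,W[:,1]-y0)<6
    if s.sum():print(x0,y0,np.median(W[s,2]).round(1))
p,d=capture("scene");save("scene13.png",p)
W=atdepth("scene",np.c_[u[ok],v[ok]],d[ok])
E
```

```text
time_s: 15.1
eef_pos: [450.8, -314.0, 124.6]
ee_rot: [-0.0, 0.01, 1.0, 0.0]
force: [0.2, 1.2, -2.3]
grip_width: 0.117
time_s: 15.3
eef_pos: [451.5, -311.4, 125.0]
ee_rot: [-0.0, 0.008, 1.0, 0.0]
force: [-0.2, 0.2, -2.5]
grip_width: 0.118
[ 451.50527298 -311.35188582  124.97225662] [-0.1571179   0.1749811  -2.52692283]
385 -370 4.4
385 -313 139.8
385 -260 4.4
395 -370 4.2
395 -313 140.5
395 -260 4.4
405 -370 4.0
405 -313 140.6
```

View pics/w13.png

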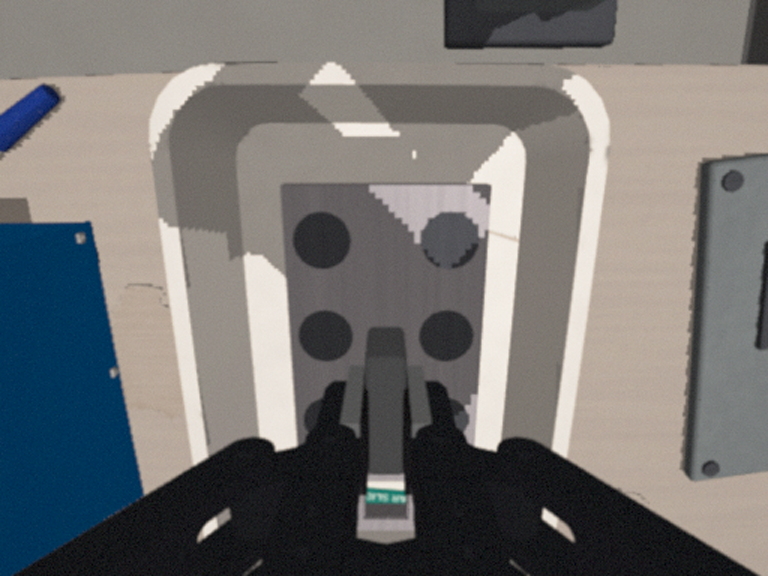

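View pics/scene13.png

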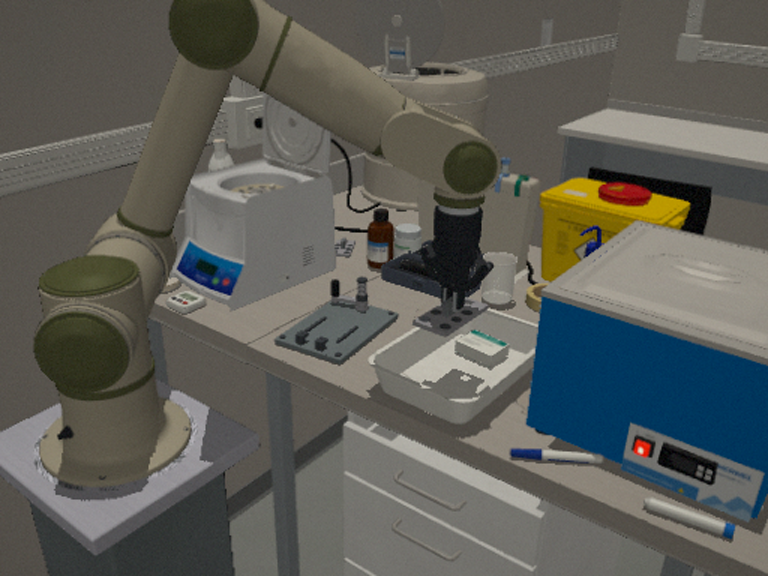

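```bash
python3 -m crank '{"dp":[[0.3,-0.15,-1],[0,0,-2.5],[0,0,-3],[0,0,-2.5],[0,0,-1.5],[0,0,-0.8],[0,0,-0.4],[0,0,0],[0,0,0]],"delta_rot":[[0,0,0],[0,0,0],[0,0,0],[0,0,0],[0,0,0],[0,0,0],[0,0,0],[0,0,0],[0,0,0]],"claw":[255,255,255,255,255,255,255,255,255]}' 90
python3 -m crank '{"dp":[[0,0,-0.1],[0,0,-0.1],[0,0,-0.1],[0,0,0]],"delta_rot":[[0,0,0],[0,0,0],[0,0,0],[0,0,0]],"claw":[255,255,255,255]}' 90
```

```text
time_s: 16.3
eef_pos: [454.8, -314.2, 8.8]
ee_rot: [0.0, 0.009, 1.0, -0.001]
force: [-0.1, 1.0, -3.1]
grip_width: 0.118
time_s: 16.7
eef_pos: [454.4, -313.9, 5.1]
ee_rot: [-0.0, 0.009, 1.0, 0.0]
force: [-0.0, 0.4, -1.8]
grip_width: 0.116
```

```bash
python3 -m crank '{"dp":[[0,0,-0.1],[0,0,-0.1],[0,0,-0.1],[0,0,0]],"delta_rot":[[0,0,0],[0,0,0],[0,0,0],[0,0,0]],"claw":[255,255,255,255]}' 90
python3 -m crank '{"dp":[[0,0,-0.1],[0,0,0]],"delta_rot":[[0,0,0],[0,0,0]],"claw":[255,255]}' 90
```

```text
time_s: 17.1
eef_pos: [454.3, -313.8, 1.9]
ee_rot: [-0.0, 0.009, 1.0, 0.0]
force: [0.0, 1.0, -2.1]
grip_width: 0.119
time_s: 17.3
eef_pos: [454.4, -313.9, 1.0]
ee_rot: [-0.0, 0.009, 1.0, 0.0]
force: [-0.9, -0.1, -2.2]
grip_width: 0.119
```

```bash
python3 -m crank '{"dp":[[0,0,-0.1],[0,0,0]],"delta_rot":[[0,0,0],[0,0,0]],"claw":[255,255]}' 90
python3 -m crank '{"dp":[[0,0,-0.1],[0,0,0]],"delta_rot":[[0,0,0],[0,0,0]],"claw":[255,255]}' 90
python3 -m crank '{"dp":[[0,0,-0.1],[0,0,0]],"delta_rot":[[0,0,0],[0,0,0]],"claw":[255,255]}' 90
```

```text
time_s: 17.5
eef_pos: [454.4, -313.9, -0.0]
ee_rot: [-0.0, 0.009, 1.0, 0.0]
force: [-0.9, 0.2, -2.2]
grip_width: 0.114
time_s: 17.7
eef_pos: [454.4, -313.9, -1.0]
ee_rot: [-0.0, 0.009, 1.0, 0.0]
force: [-0.1, -0.2, -1.3]
grip_width: 0.115
time_s: 17.9
eef_pos: [454.5, -314.0, -1.7]
ee_rot: [0.0, 0.009, 1.0, -0.0]
force: [-0.7, -0.3, 0.5]
grip_width: 0.118
```

```bash
python3 -m crank '{"dp":[[0,0,-0.1],[0,0,0],[0,0,0]],"delta_rot":[[0,0,0],[0,0,0],[0,0,0]],"claw":[255,255,255]}' 90
python3 - <<'E'
from h import *
p,d=capture("wrist");save("w14.png",p)
E
```

```text
time_s: 18.2
eef_pos: [454.4, -314.3, -2.3]
ee_rot: [0.0, 0.009, 1.0, -0.0]
force: [-4.4, -0.1, 6.0]
grip_width: 0.114
```

View pics/w14.png

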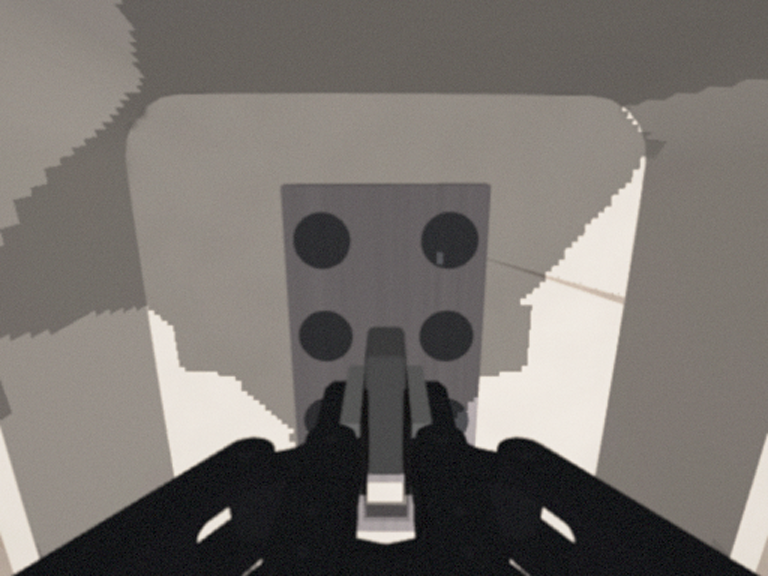

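The plate lies flat on the floor, 6 N of contact, clear of the walls. Release and retreat.

```bash
python3 -m crank '{"dp":[[0,0,0],[0,0,0],[0,0,0],[0,0,0],[0,0,0],[0,0,0]],"delta_rot":[[0,0,0],[0,0,0],[0,0,0],[0,0,0],[0,0,0],[0,0,0]],"claw":[215,180,150,120,120,120]}' 20
python3 -m crank '{"dp":[[0,0,0.5],[0,0,1],[0,0,3],[0,0,4],[0,0,4],[0,0,4],[-1,4,2],[-1,4,0],[-1,4,0],[0,0,0]],"delta_rot":[[0,0,0],[0,0,0],[0,0,0],[0,0,0],[0,0,0],[0,0,0],[0,0,0],[0,0,0],[0,0,0],[0,0,0]],"claw":[120,120,120,120,120,120,120,120,120,120]}'
python3 -m crank '{"dp":[[0,0,0],[0,0,0],[0,0,0]],"delta_rot":[[0,0,0],[0,0,0],[0,0,0]],"claw":[120,120,120]}'
python3 - <<'E'
from h import *
st=sense();print(st["eef_pos"],st["force"],st["grip_width"])
for c in("scene","side","wrist"):
    p,d=capture(c);save(c+"15.png",p if c=="wrist" else p[120:300,100:400],1.5 if c=="wrist" else 2.6)
    for t,z in(("sample_plate",5),("slide_box",5),("knob",46),("post",78)):
        for r in pinpoint(c,t)[:2]: print(c,t,r["p"],atz(c,[r["centre"]],z,st)[0].round(0))
E
```

```text
time_s: 18.85
eef_pos: [454.4, -313.9, -2.9]
ee_rot: [-0.0, 0.009, 1.0, 0.0]
force: [0.5, 0.2, 0.8]
grip_width: 0.526
time_s: 19.85
eef_pos: [423.5, -190.3, 183.3]
ee_rot: [0.0, 0.007, 1.0, 0.0]
force: [-0.2, -0.7, 0.5]
grip_width: 0.529
time_s: 20.15
eef_pos: [424.5, -194.8, 182.1]
ee_rot: [0.0, 0.009, 1.0, -0.0]
force: [-0.2, -0.7, 0.1]
grip_width: 0.53
[ 424.54108849 -194.75976427  182.12751797] [-0.17556871 -0.66226703  0.06268127] 0.5304012954850466
scene sample_plate 0.62 [ 465. -311.    5.]
scene sample_plate 0.42 [807. 220.   5.]
scene slide_box 0.69 [ 568. -309.    5.]
scene knob 0.67 [547.  15.  46.]
scene post 0.76 [548. -43.  78.]
side sample_plate 0.81 [ 445. -321.    5.]
side sample_plate 0.6 [825. 215.   5.]
side slide_box 0.69 [ 566. -309.    5.]
side knob 0.74 [424. -72.  46.]
side knob 0.71 [ 536. -324.   46.]
side post 0.57 [576. -30.  78.]
wrist sample_plate 0.73 [ 451. -312.    5.]
wrist slide_box 0.71 [ 578. -312.    5.]
wrist knob 0.68 [557.  29.  46.]
```

View pics/scene15.png

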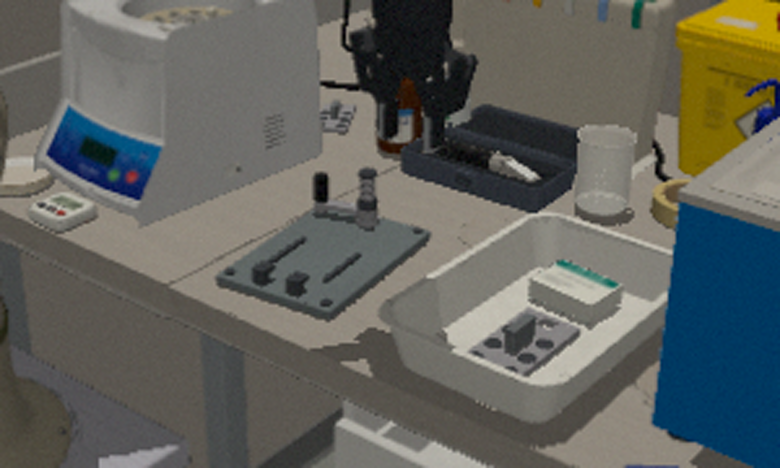

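View pics/side15.png

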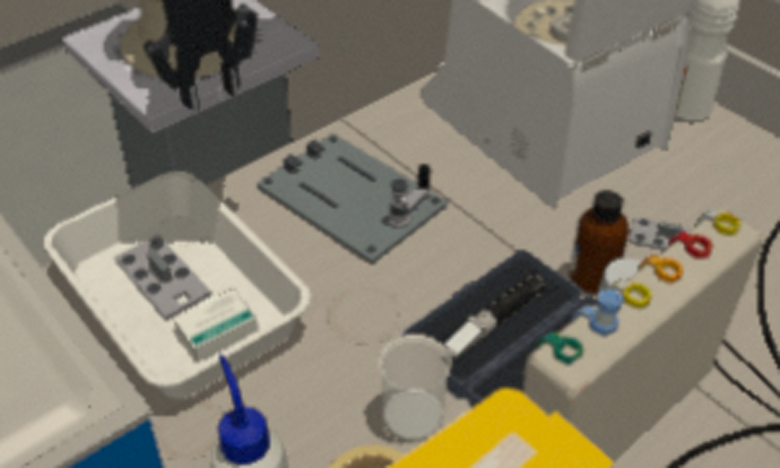

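View pics/wrist15.png

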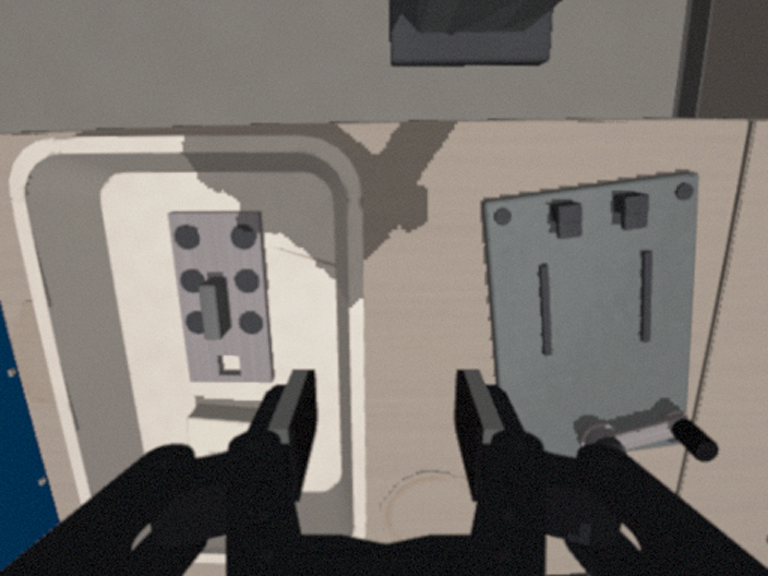

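The plate lies flat, rib up, on the tray floor (wrist picture 170–272, 210–382). A strip of floor shows between it and the box, whose top edge is at row 405. The finger is aside, with its knob at (695,440).

```bash
python3 -c "
from rig import *
print(finish_job())"
```

```text
the job is handed in; nothing more can be done
None
```

The plate is out of the clamp and lies flat, rib up, on the tray floor. I handed the job in at about 21 s of the 64 s allowed.

**What I did:** I lifted the finger by its knob about 14 mm and swung it about 80° away from the tray. I let it down, let go of it, and slid the plate about 15 mm out from under the claws. Then I lifted the plate by its rib and lowered it in 1 mm steps until it touched the tray floor at about 6 N.

**Last checks:**
- **Plate:** all three cameras show it in the tray with a strip of floor between it and the slide box. Its centre is near (454, -314).
- **Finger:** it is still aside, with the knob near (557, 29).
- **Timer and robot:** I saw no change at the timer. The arm was well clear, with no contact force.

**What failed or disagreed:**
- **First rib grasp:** it closed on nothing. By the camera depth, the shut fingertips end about 24 mm above the reported TCP, so I opened, went 22 mm lower and gripped again.
- **Knob grip:** because of that offset, the knob was probably held only near its top, and it may have slipped a little. It still lifted and swung as needed.
- **Tray floor:** it measured about 4–5 mm high instead of the stated 8.
- **Final networks:** the plate's position differed by about 10 mm between cameras, and the side camera's two knob reports were false.

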